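# Lock a levelling jack with a counter-held stud

### The job

Lock the levelling jack without losing its setting: put the open-ended spanner on the stud's square so that its handle lies on the ledge of the base beside the peg and the stud cannot turn, then push the lever of the locknut clockwise (seen from above) until it comes up solid and press it firmly there (about 10 N), without forcing it. Then take the spanner off and lay it flat on the board clear of the jack; the stud must not be carried round with the nut (beyond the play of the spanner against the peg), the nut must stay tight, and the flux tin and the solder spool stay where they are.

Things in the scene. Friction and masses are not known exactly. Their poses are not given: they have to be found in the camera images.
- board: Fixed grey assembly board on four feet, 365 (x) x 800 (y) mm, its top 85 mm above the steel table (z = 0.085); all the work stands on it. Origin on the table under its centre.
- jack_base: Fixed grey base of the levelling jack, a slab 110 (own x) x 125 (own y) x 30 mm high. Its origin is on the board's top directly under the stud's axis; the slab runs from y = -55 to +70 mm of its own frame. A 50 mm wide arm runs on to y = +184 mm and carries the ledge and peg that hold a spanner's handle.
- ledge (a point): Centre line of the steel ledge, on its top, 54 mm above the board, at own y = +165 mm of the base (axes as the base). The ledge runs from x = -31 to +43 mm, 24 mm along y. A 16 mm peg 30 mm high stands on it, its near face at x = +20 mm. A spanner on the stud lies along y over this point, on the -x side of the peg; turned clockwise it bears on the peg.
- jack_stud (a joint): Turn of the steel stud in the base about its vertical axis, rad, counterclockwise from above positive; 0 = flats parallel to the base's sides. It turns easily (0.09 N m), more easily than the nut on its thread, so the nut drags it along unless it is held. Starts within 0.05 of 0; with the spanner bearing on the peg some -0.1 to -0.2 is usual and harmless.
- stud_flats (a point): Point on the stud's axis at the foot of its square, on a 48 mm collar, 54 mm above the board. The square is 30 x 30 mm, 28 mm high (54 to 82 mm above the board), with a 26 mm domed pad above it to 90 mm. This frame turns with the stud; its axes are normal to the flats, and its y axis starts within 0.05 rad of the base's y axis.
- locknut (a joint): Turn of the hexagonal locknut on the stud's thread, rad, growing clockwise from above (tightening). 1.3 = hard up against its stop (tight); it starts between 0 and 0.45. It drags with 0.28 N m of friction and stays where it is left.
- lever_knob (a point): Centre of the 26 mm black ball knob at the end of the locknut's lever, 117 mm from the stud's axis. The lever is a level round bar, 12 mm thick, from radius 27 mm to the knob, its centre line 42 mm above the board. This frame's x axis points outward along the lever. The lever stands on the right (-y) side of the jack.
- spanner: Loose open-ended steel spanner, 14 mm thick, about 233 mm long, about 0.25 kg, lying flat at the start. Origin on its underside, under the middle of the black grip sleeve (56 mm long, 22 wide, 24 high), at its balance point; own x runs along the handle away from the jaw, z up. Handle 18 mm wide, ends at x = +130 mm. Head 65 mm wide, x = -103 to -39 mm; the jaw opens to -x.
- spanner_jaw (a point): Middle of the spanner's jaw on its underside, at x = -75 mm of the spanner. The jaw is 33 mm wide between parallel sides, with a slightly flared mouth; its throat is 16 mm from this point towards the handle, so on a 30 mm square pushed to the throat this point is about 1 mm off the stud's axis.
- flux_tin: Round cream tin, 63 mm diameter, 27 mm high, loose bystander; origin under its centre.
- solder_spool: Grey wire spool, 62 mm diameter, 51 mm high, loose bystander; origin under its centre.

How it is judged:
By the outcome, as a careful person would: the job done as asked, in the order asked, and still so for the second after the job is handed in, with the robot touching nothing.
It also fails if it takes over 72 s, if anything falls off the work surface, if the arm or the gripper's body presses on something with over 40 N, if the wrist force passes 120 N, or if a joint passes its speed limit or range.

### The arm

A 6-joint arm with a two-finger parallel gripper is mounted at the origin on a cart in front of the work surface, level with it; the furniture and walls round the work are solid. World frame = base frame: x ahead of the robot, y to its left, z up, the work surface at z = 0. Lengths are in m, angles in rad, forces in N, time in s.
With the tool pointing down it reaches from about 0.35 to 0.975 m from the base axis. Payload 17.4 kg.
Tool frame: the origin (TCP) lies on the centre line of the jaws, within the pads' length; the fingertips stand 19 mm ahead of it and the grasp point (between the pads) is the TCP; z points along the fingers, y is the direction in which the jaws open and shut (so a half turn about z gives the same grasp; the last joint's range is limited). The gripper opens to 85 mm and grips with 20 to 120 N. Pads are 22 mm wide; open, the fingers measure 114 mm over their backs; the gripper's body (76 mm by 85 mm) begins 54 mm behind the grasp point. The pads swing forward as they close: fully open they stand 13 mm farther back than shut.
Start: joints at [1.152, 0.116, 1.442, -0, 1.584, -0.038], TCP at [0.251, 0.627, 0.25] pointing down, gripper open.
Joint ranges: [-2.83, 2.83], [-0.83, 2.19], [0.07, 2.5], [-1.14, 4.28], [0.01, 3], [-2.97, 2.97]. Speed limits (rad/s): [1.89, 1.89, 2.22, 3.14, 3.14, 3.14].

### API

Orientations are given as a unit quaternion [w, x, y, z].
In Python, from station import get_obs, read_camera, camera_model, job_done, look_for, silhouettes gives the robot as it stands. The module is installed in compiled form; this text tells all that it offers.
- The arm moves only by the tool carry_out, never from a script. Its argument "steps" is one flat list of numbers, 7 for each row, row after row: the finger opening in cm, from 0 to 8.54, then the shift along the tool's x, y, z in cm, then the turn, a rotation vector about the tool's x, y, z in rad. A call has 1 to 20 rows; each row shifts and turns the commanded pose from where the row before left it, along the tool's axes as they then stand; what a row does not reach is not made up. A row lasts 1/12 s, in which the tool goes at most 41.7 mm and 7.16 degrees, less where a joint would pass 70% of its speed; a pose out of reach is approached as far as the arm can. A call is refused whole if a number of a shift passes 4.17 or a number of a turn 0.125, either way. A call with a gripper value outside its range is refused whole. The fingers move at their own pace and stop on an object; "squeeze" is the grip in N (left out, the last holds). Time passes only in rows, so rows that do not move let the fingers close. It gives the time, the measured TCP pose, the force and the opening at its end, in the units of the state.
- get_obs(): the state, without advancing time (a new reading comes with each control period).
- read_camera(name): name is "scene" or "side" or "wrist"; returns the picture (384x512x3 uint8, blue, green, red); there is no depth.
- camera_model(name): a dict with "K" (3x3 intrinsics, pixels), "T" (4x4, takes a point from camera to world coordinates); the wrist camera has in their place "tool_from_camera" (4x4, takes a point from camera to tool coordinates, whose origin is the TCP and whose axes are the flange's). Camera axes: x right, y down, z forward; pixel columns grow to the right and rows downward; lengths in m; the calibration is good to about 2 mm. A picture is of the moment at which its call begins: read the wrist's pose just before it. camera_model takes no time and is no camera call.
- job_done(): hands the job in, once; it reports no verdict.
Trained networks look in the newest picture that a camera, given by its name, has taken for a name from the list of things; names that differ only in an ending like _2 or _b are one class to them, and where a whole thing is asked for, a point or a joint stands for the part that bears it (a point fixed in the world has none). Each returns a list of dicts, best first, with "conf" (0 to 1); they miss things now and then, are a little off and sometimes report something else, mostly with a low value. They report only what shows in the picture. A call takes as long as a camera call.
- look_for(camera, name): "extent" ([left, top, right, bottom] in pixels, round what is visible of it).
- silhouettes(camera, name): "region" (384x512 bool, what is visible of it) and "extent" ([left, top, right, bottom] in pixels, round what is visible of it).
The state is a dict: "time": time; "q": joint angles; "joint_velocities": joint speeds; "joint_torque": joint torques, N m; "tcp_pos": TCP position; "eef_rot": TCP orientation; "contact_force": force on the tool from outside, world axes, zero at the start; "wrist_torque": the same for the moment, N m; "gripper_width": finger opening in m.
Only numpy, scipy, OpenCV 4.12 (cv2) and the standard library are available. Lean on these libraries where they do the work, as an engineer would, in place of code of your own. Each camera call takes 0.05 s, during which the arm holds its last target. There are 200 camera calls.

## Working session

There is one attempt and no reset: what is moved stays moved. The work goes in short steps, Python scripts to look and compute and a tool call to move; the robot and the scene stay as the last step left them, time stands still between calls to the robot, and variables do not carry over. Pictures are saved under pics/ and viewed, about 8 in all and at most 12, crops included, and the job is handed in when it is done.

Besides the shell and the picture viewer there is one more tool, called after ">>>" as name(argument=value, ...), one argument or row to a line, values as JSON. carry_out: Moves the arm, as the interface text tells. Its arguments: {"type":"object","properties":{"steps":{"type":"array","items":{"type":"number"}},"squeeze":{"type":"number"}},"required":["steps"]}

```bash
mkdir -p pics; cat > h.py <<'E'
import numpy as np, cv2
from station import *
from scipy.spatial.transform import Rotation as R
np.set_printoptions(precision=4,suppress=True)
def tcp():
    o=get_obs(); w,x,y,z=o['eef_rot']; T=np.eye(4); T[:3,:3]=R.from_quat([x,y,z,w]).as_matrix(); T[:3,3]=o['tcp_pos']; return T
def cam(name):
    m=camera_model(name)
    return np.array(m['K']), (np.array(m['T']) if name!='wrist' else tcp()@np.array(m['tool_from_camera']))
def onplane(K,T,uv,z):
    uv=np.atleast_2d(np.array(uv,float)); d=np.c_[uv,np.ones(len(uv))]@np.linalg.inv(K).T@T[:3,:3].T
    return T[:3,3]+d*((z-T[2,3])/d[:,2])[:,None]
def proj(K,T,P):
    P=np.atleast_2d(P); c=(P-T[:3,3])@T[:3,:3]; p=c@K.T; return p[:,:2]/p[:,2:]
def tri(vs):
    A=0;b=0
    for K,T,uv in vs:
        d=T[:3,:3]@np.linalg.inv(K)@np.array([uv[0],uv[1],1.]); d/=np.linalg.norm(d); M=np.eye(3)-np.outer(d,d); A=A+M;b=b+M@T[:3,3]
    return np.linalg.solve(A,b)
E
python3 - <<'E'
from h import *
o=get_obs(); print(o['time'],o['tcp_pos'],o['eef_rot'],o['contact_force'])
ims=[]
for n in ['scene','side','wrist']:
    K,T=cam(n); im=read_camera(n); cv2.imwrite(f'pics/{n}0.png',im); np.savez(f'{n}0.npz',K=K,T=T); ims.append(im)
    print(n,T[:3,3],T[:3,2],K[0,0])
    for t in ['jack_base','jack_stud','stud_flats','locknut','lever_knob','spanner','spanner_jaw','flux_tin','solder_spool']:
        r=look_for(n,t); print(' ',t,[(round(a['conf'],2),np.round(a['extent']).tolist()) for a in r[:2]])
cv2.imwrite('pics/a.png',cv2.resize(ims[0],(800,600))); cv2.imwrite('pics/b.png',cv2.resize(ims[1],(800,600)))
E
```

```text
0.0 [0.2508 0.6265 0.2495] [-0.0001  0.1893  0.9819 -0.0006] [-0.1311 -0.6723  0.256 ]
scene [ 0.2675 -0.64    0.8118] [ 0.3325  0.6268 -0.7046] 371.49811809494656
  jack_base [(0.79, [204.0, 159.0, 292.0, 246.0])]
  jack_stud [(0.76, [242.0, 195.0, 292.0, 243.0]), (0.72, [158.0, 142.0, 236.0, 162.0])]
  stud_flats [(0.88, [240.0, 197.0, 293.0, 243.0]), (0.51, [207.0, 159.0, 296.0, 247.0])]
  locknut [(0.56, [243.0, 213.0, 291.0, 243.0])]
  lever_knob [(0.61, [245.0, 214.0, 293.0, 244.0])]
  spanner [(0.7, [165.0, 145.0, 238.0, 164.0])]
  spanner_jaw [(0.95, [160.0, 144.0, 236.0, 161.0]), (0.25, [207.0, 160.0, 295.0, 244.0])]
  flux_tin [(0.68, [266.0, 156.0, 285.0, 178.0])]
  solder_spool [(0.94, [361.0, 258.0, 391.0, 297.0])]
side [ 0.5762 -0.8314  0.6606] [ 0.0047  0.83   -0.5577] 354.9257971365023
  jack_base [(0.66, [219.0, 154.0, 262.0, 233.0])]
  jack_stud [(0.69, [227.0, 180.0, 259.0, 233.0]), (0.52, [219.0, 151.0, 260.0, 231.0])]
  stud_flats [(0.57, [232.0, 183.0, 259.0, 229.0])]
  locknut [(0.58, [232.0, 202.0, 258.0, 232.0])]
  lever_knob [(0.59, [229.0, 198.0, 260.0, 232.0])]
  spanner [(0.91, [204.0, 145.0, 270.0, 165.0]), (0.18, [230.0, 181.0, 260.0, 234.0])]
  spanner_jaw [(0.61, [205.0, 143.0, 271.0, 166.0])]
  flux_tin [(0.66, [283.0, 168.0, 306.0, 187.0]), (0.51, [216.0, 156.0, 262.0, 231.0])]
  solder_spool [(0.66, [298.0, 266.0, 333.0, 309.0])]
wrist [0.174  0.658  0.3731] [ 0.3037 -0.1194 -0.9452] 336.127353031276
  jack_base []
  jack_stud []
  stud_flats []
  locknut []
  lever_knob []
  spanner []
  spanner_jaw []
  flux_tin []
  solder_spool []
```

View pics/a.png

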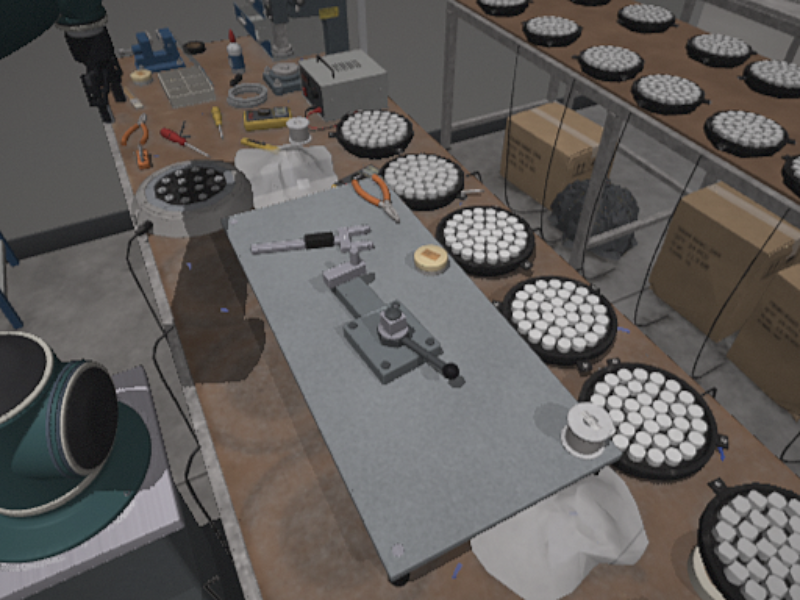

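View pics/b.png

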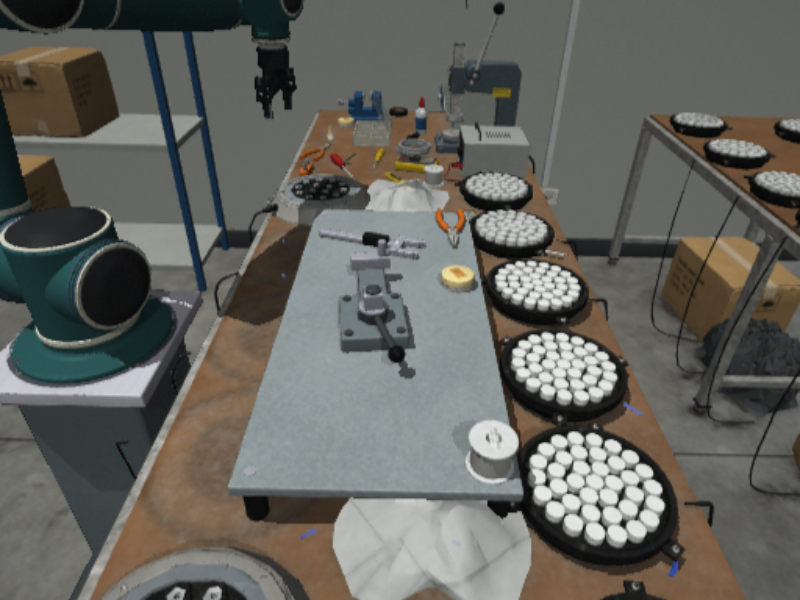

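```bash
python3 - <<'E'
from h import *
V=[tuple(np.load(f'{n}0.npz')[k] for k in 'KT') for n in ('scene','side')]
pts=dict(stud=((394,305),(373,287)),knob=((451,371),(397,354)),grip=((320,240),(377,241)),hend=((253,248),(320,234)),jawtip=((370,232),(424,242)),peg=((354,253),(382,246)),tin=((431,255),(458,273)),spool=((590,415),(494,436)))
for k,(a,b) in pts.items():
    print(k,tri([(*V[0],np.array(a)*.64),(*V[1],np.array(b)*.64)]))
print(tcp())
print(camera_model('wrist')['tool_from_camera'])
E
```

```text
stud [ 0.5355 -0.0779  0.1763]
knob [ 0.5742 -0.1926  0.1281]
grip [0.5252 0.2262 0.0935]
hend [0.3998 0.2593 0.0925]
jawtip [0.6221 0.1981 0.1042]
peg [0.5414 0.0883 0.1574]
tin [0.6861 0.0697 0.1122]
spool [ 0.6987 -0.3548  0.138 ]
[[-0.9284  0.3717 -0.      0.2509]
 [ 0.3717  0.9284 -0.0001  0.6266]
 [-0.     -0.0001 -1.      0.2503]
 [ 0.      0.      0.      1.    ]]
[[ 0.0008 -0.9452 -0.3264  0.083 ]
 [ 1.      0.0002  0.0021  0.0005]
 [-0.0019 -0.3264  0.9452 -0.1228]
 [ 0.      0.      0.      1.    ]]
```

>>> carry_out(
  steps=[8.5,-2.88,-1.93,0,0,0,0,8.5,-2.88,-1.93,0,0,0,0,8.5,-2.88,-1.93,0,0,0,0,8.5,-2.88,-1.93,0,0,0,0,8.5,-2.88,-1.93,0,0,0,0,8.5,-2.88,-1.93,0,0,0,0,8.5,-2.88,-1.93,0,0,0,0,8.5,-2.88,-1.93,0,0,0,0,8.5,-2.88,-1.93,0,0,0,0,8.5,-2.88,-1.93,0,0,0,0,8.5,-2.88,-1.93,0,0,0,0,8.5,-2.88,-1.93,0,0,0,0,8.5,-2.88,-1.93,0,0,0,0,8.5,-2.88,-1.93,0,0,0,0,8.5,0,0,0,0,0,-0.06,8.5,0,0,0,0,0,-0.06,8.5,0,0,0,0,0,0],
)

```text
time: 2.92
tcp_pos: [0.5251, 0.2253, 0.2503]
eef_rot: [-0.0, 0.129, 0.992, -0.0]
contact_force: [-0.3, -0.1, -0.1]
gripper_width: 0.0847
```

```bash
cat > snap.py <<'E'
import sys
from h import *
tag=sys.argv[1]; T0=tcp(); K,T=cam('wrist'); im=read_camera('wrist'); np.savez(f'w{tag}.npz',K=K,T=T); cv2.imwrite(f'pics/w{tag}.png',im)
cv2.imwrite(f'pics/w{tag}v.png',cv2.resize(im,(800,600),interpolation=cv2.INTER_CUBIC))
o=get_obs(); print(o['time'],T0[:3,3],'ang',np.degrees(np.arctan2(T0[1,0],T0[0,0])),o['contact_force'],o['gripper_width'])
for t in sys.argv[2:]: print(' ',t,[(round(a['conf'],2),np.round(a['extent']).tolist()) for a in look_for('wrist',t)[:2]])
E
python3 snap.py 1 spanner spanner_jaw
```

```text
2.9667 [0.5251 0.2253 0.2503] ang 165.15806738819228 [-0.6412  0.6357 -0.1543] 0.08471226480123542
  spanner [(0.88, [216.0, 2.0, 289.0, 276.0])]
  spanner_jaw [(0.59, [216.0, 4.0, 288.0, 277.0])]
```

View pics/w1v.png

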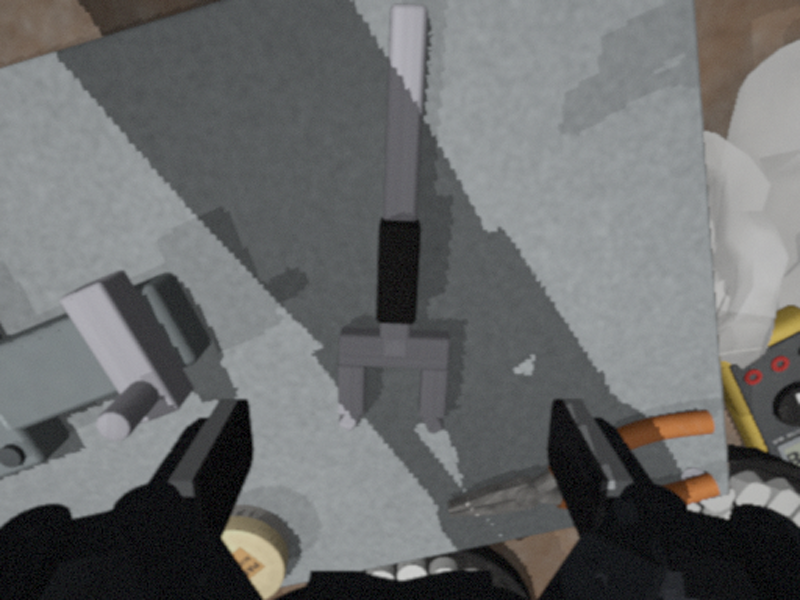

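```bash
python3 - <<'E'
from h import *
d=np.load('w1.npz');K,T=d['K'],d['T']
f=lambda uv,z:onplane(K,T,np.array(uv)*.64,z)
print('tcp px',proj(K,T,[.5251,.2253,.109])/.64)
print('sleeve',f([(380,220),(419,220),(378,322),(415,322)],.109))
print('handle end',f([(391,9),(426,9)],.099),'hnear',f([(385,215),(416,218)],.099))
print('jaw tips',f([(350,425),(430,428),(339,335),(449,338),(364,370),(423,370)],.099))
print('peg top',f([(115,425)],.169)); print('ledge',f([(63,297),(125,272),(130,402)],.139))
E
```

```text
tcp px [[397.9649 279.8943]]
sleeve [[0.492  0.2247 0.109 ]
 [0.4971 0.2438 0.109 ]
 [0.5454 0.2087 0.109 ]
 [0.5506 0.2281 0.109 ]]
handle end [[0.3998 0.2552 0.099 ]
 [0.4039 0.2709 0.099 ]] hnear [[0.4919 0.2271 0.099 ]
 [0.4976 0.2424 0.099 ]]
jaw tips [[0.6095 0.1729 0.099 ]
 [0.6239 0.2191 0.099 ]
 [0.5512 0.1838 0.099 ]
 [0.569  0.2436 0.099 ]
 [0.5761 0.1913 0.099 ]
 [0.5849 0.2245 0.099 ]]
peg top [[0.5404 0.0899 0.169 ]]
ledge [[0.4837 0.0729 0.139 ]
 [0.4799 0.1063 0.139 ]
 [0.5439 0.0799 0.139 ]]
```

>>> carry_out(
  steps=[8.5,-1.02,-3.18,-0.83,0,0,0,8.5,-1.02,-3.18,-0.83,0,0,0,8.5,-1.02,-3.18,-0.83,0,0,0,8.5,-1.02,-3.18,-0.83,0,0,0,8.5,-1.02,-3.18,-0.83,0,0,0,8.5,-1.02,-3.18,-0.83,0,0,0,8.5,0,0,0,0,0,0],
)

```text
time: 3.65
tcp_pos: [0.5349, 0.022, 0.302]
eef_rot: [0.001, 0.132, 0.991, -0.0]
contact_force: [-0.3, 0.6, 0.2]
gripper_width: 0.0851
```

```bash
python3 snap.py 2 jack_stud lever_knob
```

```text
3.7 [0.5349 0.022  0.302 ] ang 164.81035589076268 [ 0.5447  0.5977 -0.0916] 0.08506534291172037
  jack_stud [(0.84, [48.0, 166.0, 178.0, 269.0])]
  lever_knob [(0.74, [46.0, 167.0, 179.0, 271.0]), (0.58, [49.0, 168.0, 179.0, 270.0])]
```

>>> carry_out(
  steps=[8.5,1.0,-3.2,0,0,0,0,8.5,1.0,-3.2,0,0,0,0,8.5,1.0,-3.2,0,0,0,0,8.5,0,0,0,0,0,0],
)

```text
time: 4.13
tcp_pos: [0.4791, -0.061, 0.3001]
eef_rot: [-0.0, 0.131, 0.991, -0.001]
contact_force: [0.3, -0.1, 0.3]
gripper_width: 0.085
```

```bash
python3 snap.py 3 jack_stud lever_knob; python3 -c "
import cv2,numpy as np
a=cv2.imread('pics/w2.png');b=cv2.imread('pics/w3.png')
cv2.imwrite('pics/c.png',cv2.resize(a,(800,600),interpolation=3));cv2.imwrite('pics/d.png',cv2.resize(b,(800,600),interpolation=3))"
```

```text
4.1833 [ 0.4791 -0.061   0.3001] ang 164.98658505183712 [-0.2085  0.1268 -0.1672] 0.08498673246204243
  jack_stud []
  lever_knob [(0.72, [161.0, 197.0, 277.0, 297.0])]
```

View pics/c.png

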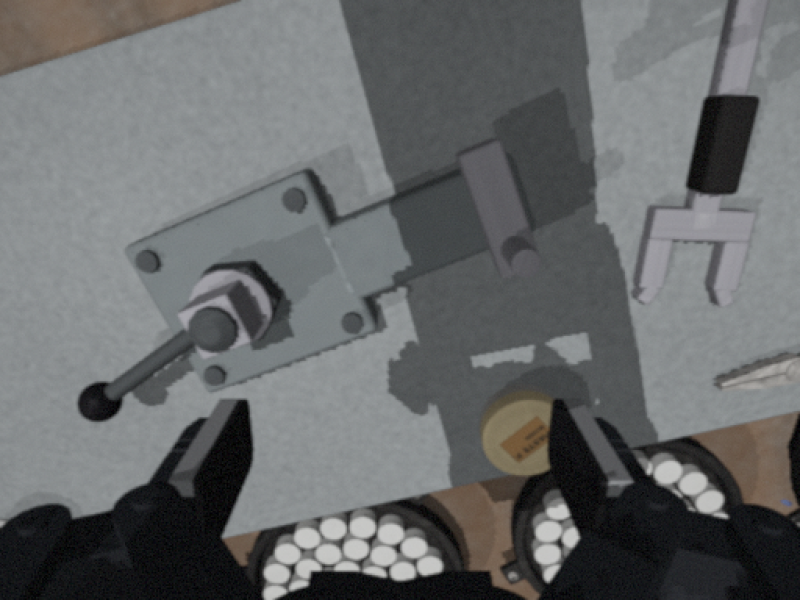

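View pics/d.png

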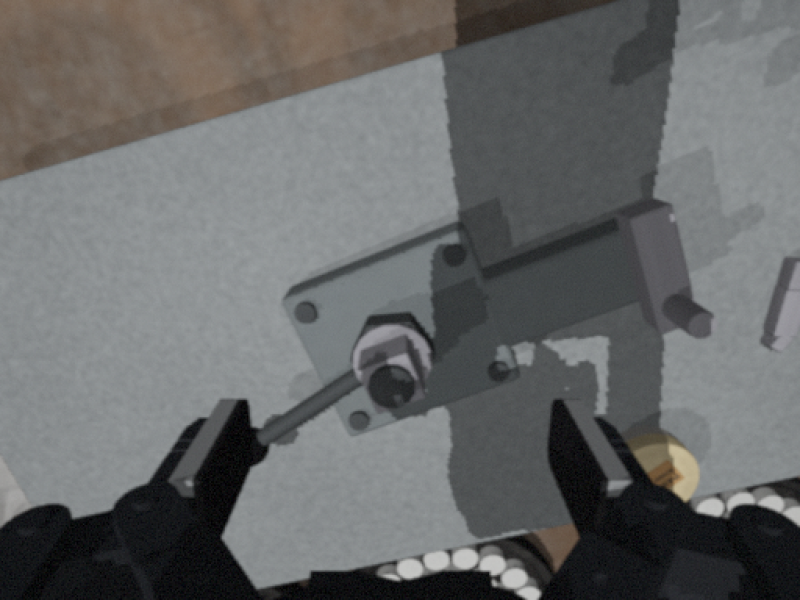

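```bash
cat > fit.py <<'E'
from h import *
from scipy.optimize import least_squares
L=[np.load(f'w{i}.npz') for i in (2,3,1)]
V=[(d['K'],d['T']) for d in L]
c=[(-55,-55,30),(-55,70,30),(55,70,30),(55,-55,30)]
obs=[(0,c[0],(127,247)),(0,c[1],(308,170)),(0,c[2],(375,325)),(0,c[3],(215,390)),(0,(0,0,89),(212,325)),(0,(28,165,84),(523,256)),
(1,c[0],(285,300)),(1,c[1],(463,222)),(1,c[2],(518,372)),(1,c[3],(352,433)),(1,(0,0,89),(391,384)),(1,(28,165,84),(698,321)),(2,(28,165,84),(115,425)),
(0,(-31,153,54),(458,155)),(0,(-31,177,54),(495,140)),(1,(-31,153,54),(620,212)),(1,(-31,177,54),(668,203)),(2,(-31,153,54),(63,297)),(2,(-31,177,54),(125,272))]
def P(p,o):
    x,y,a,z=p; o=np.array(o)/1000; return np.array([x+o[0]*np.cos(a)-o[1]*np.sin(a),y+o[0]*np.sin(a)+o[1]*np.cos(a),z+o[2]])
res=lambda p:np.concatenate([proj(*V[i],P(p,o))[0]/.64-np.array(uv) for i,o,uv in obs])
s=least_squares(res,[.535,-.078,.13,.085],loss='soft_l1',x_scale=[.01,.01,.1,.01],f_scale=3)
print(s.x,np.degrees(s.x[2])); print(np.round(s.fun.reshape(-1,2),1).tolist())
np.save('base.npy',s.x)
x,y,a,z=s.x
k=onplane(*V[0],np.array([(99,402)])*.64,z+.042)[0]; print('knob',k,np.hypot(*(k[:2]-[x,y])),'ang',np.degrees(np.arctan2(k[1]-y,k[0]-x)))
for q in ((0,75),(0,125),(0,165),(28,165)): print(q,P(s.x,(*q,54)))
E
python3 fit.py
python3 - <<'E'
import cv2
a=cv2.imread('pics/w2.png')[160:280,40:200]; b=cv2.imread('pics/w3.png')[170:290,190:350]
cv2.imwrite('pics/e.png',cv2.hconcat([cv2.resize(i,None,fx=2.5,fy=2.5,interpolation=3) for i in (a,b)]))
E
```

```text
[ 0.5342 -0.0796  0.1253  0.0762] 7.1770346679111485
[[-2.2, -0.5], [-1.6, -1.7], [4.2, 2.0], [-3.6, 1.1], [2.4, 2.9], [-0.0, 2.8], [-4.6, -3.3], [1.6, 1.7], [2.1, 1.5], [-1.8, 0.7], [0.5, -0.2], [-3.1, -1.8], [6.1, -7.7], [-1.9, 0.2], [3.0, -2.3], [3.4, 4.3], [-2.3, -2.9], [3.0, -2.6], [-16.8, 4.8]]
knob [ 0.5784 -0.1959  0.1182] 0.1244504304732662 ang -69.18165505387691
(0, 75) [ 0.5248 -0.0052  0.1302]
(0, 125) [0.5186 0.0444 0.1302]
(0, 165) [0.5136 0.0841 0.1302]
(28, 165) [0.5414 0.0876 0.1302]
```

View pics/e.png

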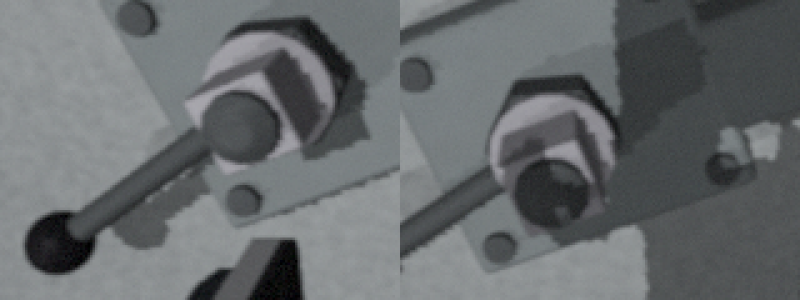

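```bash
sed -i "s/(2,(-31,177,54),(125,272))\]/]/; s/^s=least.*/s=least_squares(lambda p:np.append(res(p),(p[3]-.085)*1e4),[.535,-.078,.13,.085],loss='soft_l1',x_scale=[.01,.01,.1,.01],f_scale=3)/; s/np.round(s.fun.reshape/np.round(s.fun[:-1].reshape/" fit.py; python3 fit.py
```

```text
[ 0.5325 -0.0793  0.1227  0.0827] 7.028574023688922
[[-8.2, -0.9], [-3.6, -3.3], [3.4, 3.9], [-7.8, 3.7], [-2.5, 4.7], [2.9, 3.8], [-7.3, -2.6], [3.0, 1.3], [4.0, 4.1], [-3.2, 4.0], [0.0, 2.9], [3.8, 0.6], [-1.7, -2.3], [-0.4, -1.4], [5.5, -4.3], [8.7, 4.0], [4.0, -3.4], [-5.7, -0.8]]
knob [ 0.5758 -0.1908  0.1247] 0.1195660290528795 ang -68.78578119965059
(0, 75) [ 0.5234 -0.0049  0.1367]
(0, 125) [0.5172 0.0447 0.1367]
(0, 165) [0.5123 0.0844 0.1367]
(28, 165) [0.5401 0.0879 0.1367]
```

>>> carry_out(
  steps=[8.5,0.42,3.61,0.62,0,0,0,8.5,0.42,3.61,0.62,0,0,0,8.5,0.42,3.61,0.62,0,0,0,8.5,0.42,3.61,0.62,0,0,0,8.5,0.42,3.61,0.62,0,0,0,8.5,0.42,3.61,0.62,0,0,0,8.5,0.42,3.61,0.62,0,0,0,8.5,0.42,3.61,0.62,0,0,0,8.5,0,0,3.5,0,0,0.04,8.5,0,0,3.0,0,0,0,8.5,0,0,0,0,0,0],
)

```text
time: 5.2
tcp_pos: [0.5205, 0.2301, 0.1788]
eef_rot: [-0.004, 0.148, 0.989, -0.002]
contact_force: [-1.2, -0.2, -1.4]
gripper_width: 0.0846
```

```bash
python3 snap.py 4 spanner; python3 - <<'E'
from h import *
d=np.load('w4.npz'); r=silhouettes('wrist','spanner')
im=cv2.imread('pics/w4.png'); g=im.max(2).astype(int)
m=(g<45); m[300:]=0; m[:, :180]=0; m[:, 330:]=0
n,lab,st,ce=cv2.connectedComponentsWithStats(m.astype(np.uint8)); o=np.argsort(-st[1:,4])[:4]+1
T=tcp()
for i in o: print(st[i],ce[i],onplane(d['K'],d['T'],ce[i],.109))
print('tcp px',proj(d['K'],d['T'],[*T[:2,3],.109]))
if r:
    ys,xs=np.nonzero(r[0]['region']); w=onplane(d['K'],d['T'],np.c_[xs,ys],.1)[:,:2]; u,s,vt=np.linalg.svd(w-w.mean(0)); print('axis',np.degrees(np.arctan2(vt[0,1],vt[0,0])))
E
```

```text
5.25 [0.5205 0.2301 0.1788] ang 162.92934905901078 [-0.5668 -0.1447  1.0095] 0.08520275627175514
  spanner [(0.68, [201.0, 1.0, 295.0, 337.0])]
[ 232  171   35   86 2776] [249.0151 214.3192] [[0.5194 0.2265 0.109 ]]
tcp px [[255.1234 218.3165]]
axis -17.282616274286095
```

>>> carry_out(
  steps=[8.5,0,-0.35,2.5,0,0,0,8.5,0,0,2.5,0,0,0,8.5,0,0,1.4,0,0,0,8.5,0,0,0.7,0,0,0,8.5,0,0,0,0,0,0,1.5,0,0,0,0,0,0,1.5,0,0,0,0,0,0,1.5,0,0,0,0,0,0,1.5,0,0,0,0,0,0,1.5,0,0,0,0,0,0,1.5,0,0,0,0,0,0,1.5,0,0,0,0,0,0,1.5,0,0,0,0,0,0,1.5,0,0,0,0,0,0,1.5,0,0,0,0,0,0],
  squeeze=60,
)

```text
time: 6.6
tcp_pos: [0.5222, 0.2252, 0.1153]
eef_rot: [0.0, 0.15, 0.989, 0.0]
contact_force: [-0.7, -0.6, 5.7]
gripper_width: 0.0203
```

>>> carry_out(
  steps=[1.5,0,0,0,0,0,0,1.5,0,0,0,0,0,0,1.5,0,0,0,0,0,0],
)

```text
time: 6.85
tcp_pos: [0.5222, 0.2252, 0.1153]
eef_rot: [0.0, 0.15, 0.989, 0.0]
contact_force: [-1.4, 0.2, 5.7]
gripper_width: 0.02
```

>>> carry_out(
  steps=[1.5,0,0,-1.0,0,0,0,1.5,0,0,-3,0,0,0,1.5,0,0,-4,0,0,0,1.5,0,0,-3,0,0,0,1.5,0,0,0,0,0,0,1.5,0,0,0,0,0,0,1.5,0,0,0,0,0,0],
)

```text
time: 7.43
tcp_pos: [0.5216, 0.2251, 0.2237]
eef_rot: [-0.0, 0.15, 0.989, -0.0]
contact_force: [0.0, 0.9, -3.8]
gripper_width: 0.0203
```

```bash
python3 snap.py 5 spanner
```

```text
7.4833 [0.5216 0.2251 0.2237] ang 162.76765882781302 [ 0.0888 -0.9479 -3.4332] 0.020204667306979854
  spanner [(0.61, [224.0, 0.0, 289.0, 365.0])]
```

View pics/w5v.png

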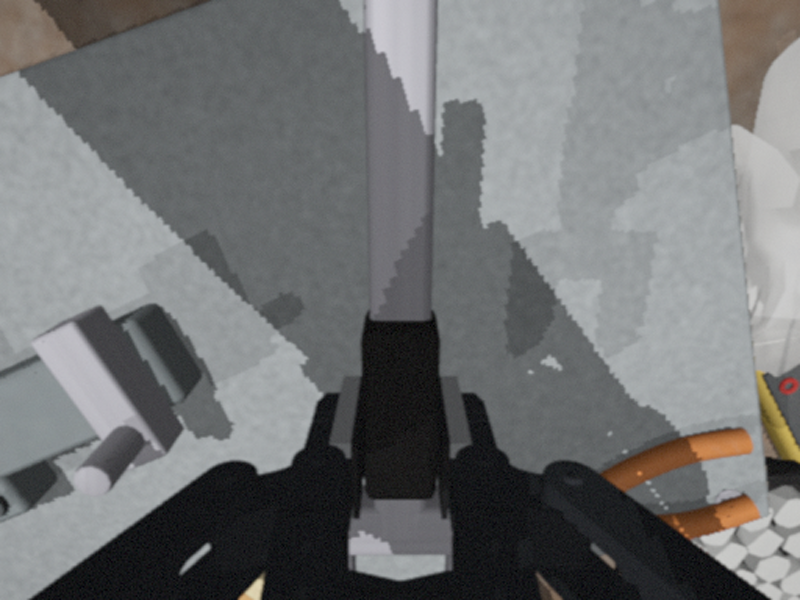

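```bash
python3 - <<'E'
from h import *
d=np.load('w5.npz'); T=np.linalg.inv(tcp())@d['T']; K=d['K']
f=lambda uv,z:onplane(K,T,np.array(uv,float)*.64,z)
print(f([(368,320),(437,320)],.006)); print('handle',f([(372,315),(432,315),(368,100),(437,100)],.016))
E
python3 - <<'E'
import sys; sys.path.insert(0,'.')
from h import *
b=np.load('base.npy')
for g in (75,125):
    print(g)
E
```

```text
[[ 0.0309 -0.0076  0.006 ]
 [ 0.0309  0.0107  0.006 ]]
handle [[ 0.0285 -0.007   0.016 ]
 [ 0.0284  0.0101  0.016 ]
 [ 0.0859 -0.0071  0.016 ]
 [ 0.0859  0.0101  0.016 ]]
75
125
```

>>> carry_out(
  steps=[1.5,0,0,0,0,0,0.1147,1.5,0,0,0,0,0,0.1147,1.5,0,0,0,0,0,0.1147,1.5,0,0,0,0,0,0.1147,1.5,0,0,0,0,0,0.1147,1.5,0,0,0,0,0,0.1147,1.5,0,0,0,0,0,0.1147,1.5,0,0,0,0,0,0.1147,1.5,0,0,0,0,0,0.1147,1.5,0,0,0,0,0,0.1147,1.5,-2.9,-0.44,0,0,0,0,1.5,-2.9,-0.44,0,0,0,0,1.5,-2.9,-0.44,0,0,0,0,1.5,-2.9,-0.44,0,0,0,0,1.5,-2.9,-0.44,0,0,0,0,1.5,-2.9,-0.44,0,0,0,0,1.5,0,0,0,0,0,0,1.5,0,0,0,0,0,0],
)

```text
time: 9.03
tcp_pos: [0.5167, 0.0481, 0.2234]
eef_rot: [-0.001, 0.663, 0.748, -0.001]
contact_force: [-1.1, -0.2, -2.1]
gripper_width: 0.0204
```

```bash
python3 snap.py 6 spanner; python3 -c "
from h import *; print(get_obs()['q'])"
```

```text
9.0833 [0.5167 0.0481 0.2234] ang 96.91146180103979 [-0.5141 -0.0256 -2.8638] 0.02050093228302783
  spanner [(0.94, [223.0, 0.0, 289.0, 366.0])]
[ 0.0463 -0.219   1.8068  0.0002  1.5551 -0.0765]
```

View pics/w6v.png

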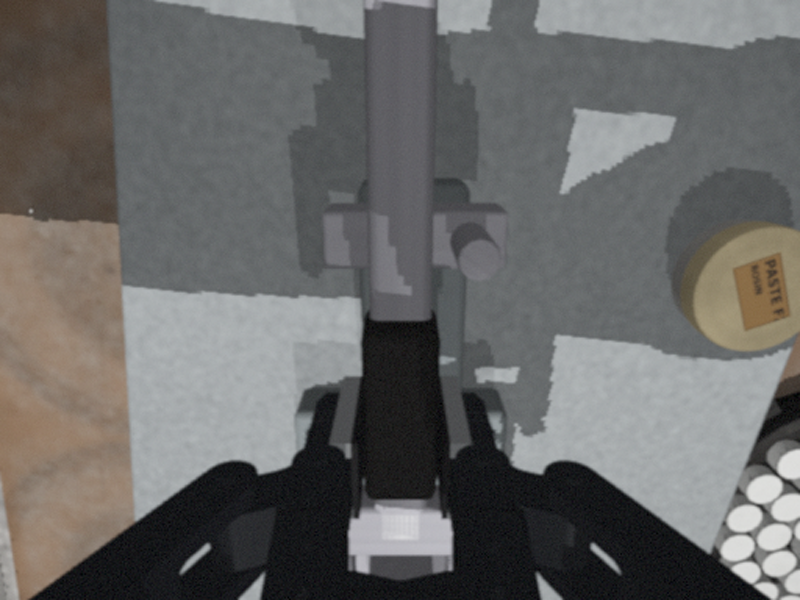

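```bash
python3 - <<'E'
from h import *
d=np.load('w6.npz'); T=np.linalg.inv(tcp())@d['T']; K=d['K']
f=lambda uv,z:onplane(K,T,np.array(uv,float)*.64,z)*1000
print('handle',f([(371,315),(433,315),(367,20),(436,20)],.016))
print('ledge corners L: near, far; R far,near',f([(324,266),(323,206),(506,205),(505,270)],.0844))
print('peg top',f([(478,262)],.0544))
E
```

```text
handle [[ 29.0667  -6.935   16.    ]
 [ 29.0417  10.5817  16.    ]
 [103.7687  -6.4506  16.    ]
 [103.748    9.8533  16.    ]]
ledge corners L: near, far; R far,near [[ 24.0483 -29.7717  84.4   ]
 [ 48.5616 -28.9831  84.4   ]
 [ 48.8569  43.029   84.4   ]
 [ 22.2431  44.3336  84.4   ]]
peg top [[33.932  28.4833 54.4   ]]
```

>>> carry_out(
  steps=[1.5,0,-0.09,2.5,0,0,0,1.5,0,0,2.0,0,0,0,1.5,0,0,0.7,0,0,0,1.5,0,0,0,0,0,0,1.5,0,0,0,0,0,0,1.5,0,0,0,0,0,0],
)

```text
time: 9.63
tcp_pos: [0.5166, 0.0495, 0.1736]
eef_rot: [0.0, 0.662, 0.749, 0.0]
contact_force: [0.2, -1.0, -2.4]
gripper_width: 0.02
```

>>> carry_out(
  steps=[1.5,0,0,0.1,0,0,0,1.5,0,0,0,0,0,0,1.5,0,0,0,0,0,0],
)

```text
time: 9.88
tcp_pos: [0.5163, 0.0492, 0.172]
eef_rot: [0.0, 0.662, 0.749, 0.0]
contact_force: [0.4, -0.3, -2.6]
gripper_width: 0.0204
```

>>> carry_out(
  steps=[1.5,0,0,0.1,0,0,0,1.5,0,0,0,0,0,0,1.5,0,0,0,0,0,0],
)

```text
time: 10.13
tcp_pos: [0.5162, 0.0491, 0.1705]
eef_rot: [-0.0, 0.662, 0.749, -0.0]
contact_force: [-0.0, 0.2, -2.4]
gripper_width: 0.02
```

>>> carry_out(
  steps=[1.5,-0.7,0,0,0,0,0,1.5,-0.7,0,0,0,0,0,1.5,-0.6,0,0,0,0,0,1.5,0,0,0,0,0,0,1.5,0,0,0,0,0,0],
)

```text
time: 10.55
tcp_pos: [0.5187, 0.0287, 0.1705]
eef_rot: [-0.0, 0.663, 0.749, -0.0]
contact_force: [0.1, -0.3, -2.1]
gripper_width: 0.0207
```

>>> carry_out(
  steps=[1.5,-0.5,0,0,0,0,0,1.5,-0.5,0,0,0,0,0,1.5,0,0,0,0,0,0,1.5,0,0,0,0,0,0],
)

```text
time: 10.88
tcp_pos: [0.5199, 0.0191, 0.1705]
eef_rot: [-0.0, 0.662, 0.749, -0.0]
contact_force: [-0.6, 0.9, -2.8]
gripper_width: 0.0201
```

>>> carry_out(
  steps=[1.5,-0.5,0,0,0,0,0,1.5,-0.5,0,0,0,0,0,1.5,0,0,0,0,0,0,1.5,0,0,0,0,0,0],
)

```text
time: 11.22
tcp_pos: [0.5211, 0.0091, 0.1705]
eef_rot: [-0.0, 0.662, 0.749, -0.0]
contact_force: [0.3, -0.2, -2.7]
gripper_width: 0.0204
```

>>> carry_out(
  steps=[1.5,-0.4,0,0,0,0,0,1.5,-0.4,0,0,0,0,0,1.5,-0.2,0,0,0,0,0,1.5,0,0,0,0,0,0,1.5,0,0,0,0,0,0],
)

```text
time: 11.63
tcp_pos: [0.5223, -0.0006, 0.1705]
eef_rot: [-0.0, 0.662, 0.749, 0.0]
contact_force: [-0.6, 0.1, -2.6]
gripper_width: 0.0203
```

>>> carry_out(
  steps=[1.5,-0.15,0,0,0,0,0,1.5,-0.1,0,0,0,0,0,1.5,0,0,0,0,0,0,1.5,0,0,0,0,0,0],
)

```text
time: 11.97
tcp_pos: [0.5226, -0.003, 0.1705]
eef_rot: [-0.0, 0.662, 0.749, -0.0]
contact_force: [-0.4, -0.1, -1.7]
gripper_width: 0.0204
```

>>> carry_out(
  steps=[1.5,-0.1,0,0,0,0,0,1.5,-0.1,0,0,0,0,0,1.5,0,0,0,0,0,0,1.5,0,0,0,0,0,0],
)

```text
time: 12.3
tcp_pos: [0.5229, -0.005, 0.1705]
eef_rot: [-0.0, 0.662, 0.749, -0.0]
contact_force: [0.4, -0.1, -3.3]
gripper_width: 0.0201
```

```bash
python3 - <<'E'
from h import *
for n in ('side','scene'):
    im=read_camera(n); cv2.imwrite(f'pics/{n}1.png',im)
a=cv2.imread('pics/scene1.png')[140:250,195:305]; b=cv2.imread('pics/side1.png')[135:245,190:300]
cv2.imwrite('pics/f.png',cv2.hconcat([cv2.resize(i,(400,400),interpolation=3) for i in (a,b)]))
E
python3 snap.py 7
```

```text
12.45 [ 0.5229 -0.005   0.1705] ang 97.04657258847453 [ 0.4505  0.2719 -2.5818] 0.020235749252799744
```

View pics/f.png

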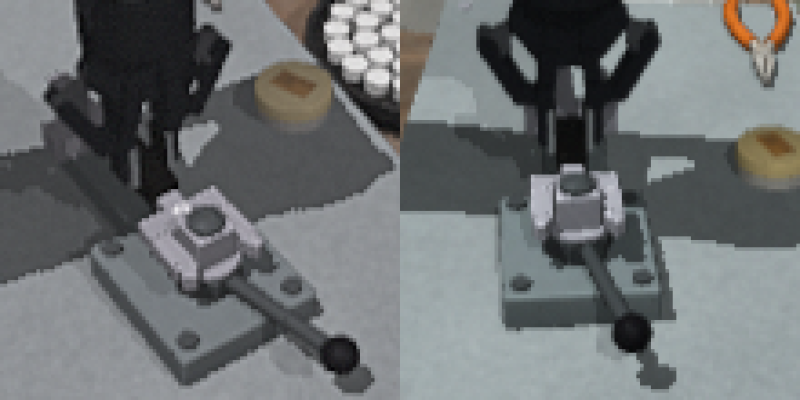

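>>> carry_out(
  steps=[1.5,-0.1,0,0,0,0,0,1.5,-0.1,0,0,0,0,0,1.5,0,0,0,0,0,0,1.5,0,0,0,0,0,0],
)

```text
time: 12.78
tcp_pos: [0.5231, -0.007, 0.1705]
eef_rot: [-0.0, 0.662, 0.749, -0.0]
contact_force: [0.2, 0.3, -2.7]
gripper_width: 0.0205
```

>>> carry_out(
  steps=[1.5,-0.1,0,0,0,0,0,1.5,0,0,0,0,0,0,1.5,0,0,0,0,0,0],
)

```text
time: 13.03
tcp_pos: [0.5232, -0.0074, 0.1706]
eef_rot: [-0.0, 0.662, 0.749, 0.0]
contact_force: [-0.9, 5.8, -1.7]
gripper_width: 0.0202
```

>>> carry_out(
  steps=[1.5,0.05,0,0.1,0,0,0,1.5,0,0,0,0,0,0,1.5,0,0,0,0,0,0],
)

```text
time: 13.28
tcp_pos: [0.5232, -0.0074, 0.1694]
eef_rot: [-0.0, 0.662, 0.749, 0.0]
contact_force: [0.3, 2.3, -2.9]
gripper_width: 0.0205
```

>>> carry_out(
  steps=[2.5,0,0,0,0,0,0,3.0,0,0,0,0,0,0,4,0,0,0,0,0,0,5,0,0,0,0,0,0,6,0,0,0,0,0,0,6,0,0,0,0,0,0,6,0,0,-1.0,0,0,0,6,0,0,-3.0,0,0,0,6,0,0,-4.0,0,0,0,6,0,0,-2.0,0,0,0,6,0,0,0,0,0,0,6,0,0,0,0,0,0],
)

```text
time: 14.28
tcp_pos: [0.5235, -0.0075, 0.2714]
eef_rot: [0.001, 0.662, 0.749, 0.001]
contact_force: [0.2, -0.2, -0.4]
gripper_width: 0.0602
```

```bash
python3 snap.py 8 spanner
```

```text
14.3333 [ 0.5235 -0.0075  0.2714] ang 97.0474016928088 [-0.5102 -0.1349 -0.5739] 0.06014513837732854
  spanner [(0.58, [213.0, 0.0, 295.0, 301.0])]
```

View pics/w8v.png

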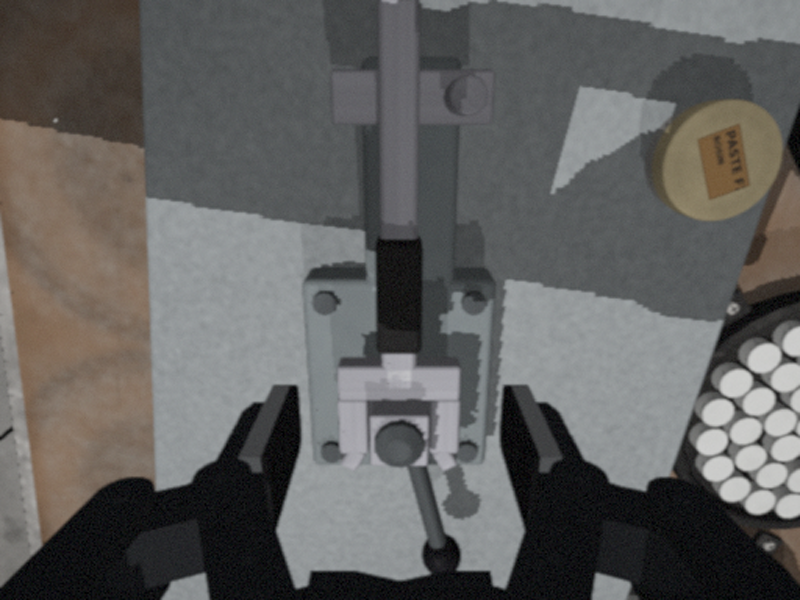

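```bash
python3 - <<'E'
from h import *
d=np.load('w8.npz'); T=np.linalg.inv(tcp())@d['T']; K=d['K']; Z=.2714
f=lambda uv,z:onplane(K,T,np.array(uv,float)*.64,Z-z)*1000
s=f([(400,442)],.173); k=f([(441,556)],.127)
print('stud',s,'knob',k,k-s)
print('sleeve ends/handle',f([(378,240),(420,240),(378,350),(420,350)],.163),f([(379,60),(418,60)],.153))
print('ledge/peg',f([(332,70),(332,122),(494,122),(494,72)],.139),f([(467,96)],.169),'peg left',f([(449,97)],.165))
W=tcp(); 
for n,p in(('stud',s),('knob',k)): q=p[0]/1000-[0,.0016,0]; print(n,W[:3,:3]@q+W[:3,3])
E
```

```text
stud [[-70.5733   2.6369  98.4   ]] knob [[-189.9347   29.8394  144.4   ]] [[-119.3613   27.2025   46.    ]]
sleeve ends/handle [[ 29.9204  -7.4033 108.4   ]
 [ 29.9174  11.6727 108.4   ]
 [-24.8984  -8.0984 108.4   ]
 [-24.9222  12.405  108.4   ]] [[105.7335  -6.3666 118.4   ]
 [105.7535  10.2157 118.4   ]]
ledge/peg [[102.8074 -28.1054 132.4   ]
 [ 80.4775 -29.0248 132.4   ]
 [ 80.5356  46.4902 132.4   ]
 [102.0556  45.2148 132.4   ]] [[ 90.9667  29.6881 102.4   ]] peg left [[ 90.6935  22.7613 106.4   ]]
stud [ 0.5325 -0.0773  0.1705]
knob [ 0.5741 -0.1925  0.1245]
```

>>> carry_out(
  steps=[0,0,0,0,0,0,-0.115,0,0,0,0,0,0,-0.112,0,-3.78,0.51,0,0,0,0,0,-3.78,0.51,0,0,0,0,0,-3.78,0.51,0,0,0,0,0,-3.78,0.51,0,0,0,0,0,-3.78,0.51,0,0,0,0,0,0,0,3.5,0,0,0,0,0,0,3.5,0,0,0,0,0,0,3.5,0,0,0,0,0,0,2.3,0,0,0,0,0,0,0,0,0,0,0,0,0,0,0,0,0],
)

```text
time: 15.47
tcp_pos: [0.6112, -0.176, 0.1402]
eef_rot: [-0.002, 0.573, 0.819, -0.0]
contact_force: [0.4, -0.2, 0.8]
gripper_width: 0.0003
```

```bash
cat > arc.py <<'E'
# rows of a cw arc about the stud for the tool, in tool axes: each row turns da about tool z
from h import *
import sys
T=tcp(); S=np.array([.5325,-.080]); o=get_obs()
r=T[:2,:2].T@(S-T[:2,3]); print('t',o['time'],'tcp',T[:3,3],'stud in tool xy(cm)',r*100,'F',o['contact_force'],'tang/rad (tool)',T[:3,:3].T@o['contact_force'],o['gripper_width'])
print('ang',np.degrees(np.arctan2(T[1,0],T[0,0])))
E
python3 arc.py
```

```text
t 15.4667 tcp [ 0.6112 -0.176   0.1402] stud in tool xy(cm) [11.7199 -4.1047] F [ 0.3869 -0.1514  0.7927] tang/rad (tool) [-0.2733  0.3094 -0.794 ] 0.00034082361895107705
ang 110.05520633751486
```

>>> carry_out(
  steps=[0,-0.19,-0.591,0,0,0,0.05,0,-0.19,-0.591,0,0,0,0.05,0,-0.19,-0.591,0,0,0,0.05,0,-0.19,-0.591,0,0,0,0.05,0,-0.19,-0.591,0,0,0,0.05,0,-0.19,-0.591,0,0,0,0.05,0,0,0,0,0,0,0],
)

```text
time: 16.05
tcp_pos: [0.5802, -0.1957, 0.1442]
eef_rot: [0.001, 0.69, 0.724, 0.001]
contact_force: [0.1, -0.8, 0.3]
gripper_width: -0.0002
```

```bash
python3 arc.py; python3 - <<'E'
from h import *
read_camera('wrist');K,T=cam('wrist');print(look_for('wrist','lever_knob'))
for n in ('scene','side'):
    im=read_camera(n); cv2.imwrite(f'pics/{n}2.png',im)
a=cv2.imread('pics/scene2.png')[140:260,195:315]; b=cv2.imread('pics/side2.png')[135:255,190:310]
cv2.imwrite('pics/g.png',cv2.hconcat([cv2.resize(i,(400,400),interpolation=3) for i in (a,b)]))
E
```

```text
t 16.05 tcp [ 0.5802 -0.1957  0.1442] stud in tool xy(cm) [11.7865 -4.2227] F [ 0.0663 -0.7901  0.2957] tang/rad (tool) [-0.7927  0.0298 -0.2946] -0.00016779400771229768
ang 92.70688577437615
[{'extent': [111.7, 24.8, 229.8, 283.9], 'conf': 0.57}]
```

View pics/g.png

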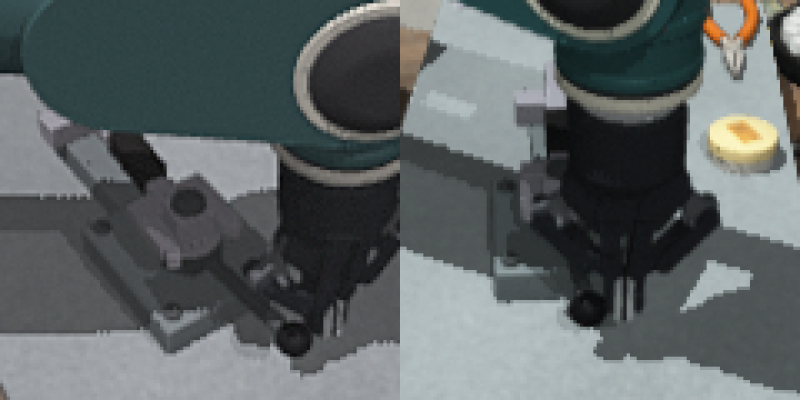

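>>> carry_out(
  steps=[0,-0.19,-0.595,0,0,0,0.05,0,-0.19,-0.595,0,0,0,0.05,0,-0.19,-0.595,0,0,0,0.05,0,-0.19,-0.595,0,0,0,0.05,0,-0.19,-0.595,0,0,0,0.05,0,-0.19,-0.595,0,0,0,0.05,0,-0.19,-0.595,0,0,0,0.05,0,-0.19,-0.595,0,0,0,0.05,0,-0.19,-0.595,0,0,0,0.05,0,-0.19,-0.595,0,0,0,0.05],
)

```text
time: 17.08
tcp_pos: [0.5192, -0.2039, 0.1425]
eef_rot: [0.001, 0.847, 0.531, 0.0]
contact_force: [1.9, -4.2, 2.3]
gripper_width: -0.0002
```

```bash
python3 arc.py
```

```text
t 17.0833 tcp [ 0.5192 -0.2039  0.1425] stud in tool xy(cm) [11.7298 -4.2055] F [ 1.8682 -4.2291  2.2946] tang/rad (tool) [-2.9928  3.5298 -2.2856] -0.00020219328354335693
ang 64.15032141781873
```

>>> carry_out(
  steps=[0,-0.082,-0.235,0,0,0,0.02,0,-0.082,-0.235,0,0,0,0.02,0,-0.082,-0.235,0,0,0,0.02,0,-0.082,-0.235,0,0,0,0.02,0,-0.082,-0.235,0,0,0,0.02,0,-0.082,-0.235,0,0,0,0.02],
)

```text
time: 17.58
tcp_pos: [0.5042, -0.2009, 0.1418]
eef_rot: [0.0, 0.878, 0.479, 0.0]
contact_force: [1.7, -2.6, 5.3]
gripper_width: -0.0
```

>>> carry_out(
  steps=[0,-0.041,-0.117,0,0,0,0.01,0,-0.041,-0.117,0,0,0,0.01,0,-0.041,-0.117,0,0,0,0.01],
)

```text
time: 17.83
tcp_pos: [0.5007, -0.2, 0.1418]
eef_rot: [0.0, 0.885, 0.466, 0.0]
contact_force: [1.0, -2.1, 6.4]
gripper_width: -0.0001
```

>>> carry_out(
  steps=[0,-0.041,-0.117,0,0,0,0.01,0,-0.041,-0.117,0,0,0,0.01,0,-0.041,-0.117,0,0,0,0.01],
)

```text
time: 18.08
tcp_pos: [0.4971, -0.1991, 0.1418]
eef_rot: [0.0, 0.891, 0.453, 0.0]
contact_force: [1.7, -2.1, 5.2]
gripper_width: -0.0003
```

```bash
python3 arc.py
```

```text
t 18.0833 tcp [ 0.4971 -0.1991  0.1418] stud in tool xy(cm) [11.7056 -4.1539] F [ 1.6866 -2.1056  5.2204] tang/rad (tool) [-0.706   2.6058 -5.2194] -0.00029187797286732013
ang 53.89363748619269
```

>>> carry_out(
  steps=[0,-0.041,-0.117,0,0,0,0.01,0,-0.041,-0.117,0,0,0,0.01,0,-0.041,-0.117,0,0,0,0.01],
)

```text
time: 18.33
tcp_pos: [0.4935, -0.1979, 0.1418]
eef_rot: [0.0, 0.898, 0.44, 0.0]
contact_force: [2.0, -2.8, 4.9]
gripper_width: -0.0001
```

>>> carry_out(
  steps=[0,-0.041,-0.117,0,0,0,0.01,0,-0.041,-0.117,0,0,0,0.01,0,-0.041,-0.117,0,0,0,0.01],
)

```text
time: 18.58
tcp_pos: [0.49, -0.1967, 0.1418]
eef_rot: [0.0, 0.905, 0.426, 0.0]
contact_force: [1.1, -2.6, 5.3]
gripper_width: -0.0
```

>>> carry_out(
  steps=[0,-0.041,-0.117,0,0,0,0.01,0,-0.041,-0.117,0,0,0,0.01,0,-0.041,-0.117,0,0,0,0.01],
)

```text
time: 18.83
tcp_pos: [0.4865, -0.1954, 0.1418]
eef_rot: [0.0, 0.911, 0.413, 0.0]
contact_force: [1.7, -2.7, 4.6]
gripper_width: -0.0002
```

>>> carry_out(
  steps=[0,-0.041,-0.117,0,0,0,0.01,0,-0.041,-0.117,0,0,0,0.01,0,-0.041,-0.117,0,0,0,0.01],
)

```text
time: 19.08
tcp_pos: [0.4831, -0.1939, 0.1418]
eef_rot: [0.0, 0.917, 0.399, 0.0]
contact_force: [1.8, -1.9, 6.6]
gripper_width: 0.0
```

>>> carry_out(
  steps=[0,-0.041,-0.117,0,0,0,0.01,0,-0.041,-0.117,0,0,0,0.01,0,-0.041,-0.117,0,0,0,0.01],
)

```text
time: 19.33
tcp_pos: [0.4797, -0.1924, 0.1418]
eef_rot: [0.0, 0.923, 0.385, 0.0]
contact_force: [1.4, -2.2, 5.0]
gripper_width: -0.0
```

>>> carry_out(
  steps=[0,-0.041,-0.117,0,0,0,0.01,0,-0.041,-0.117,0,0,0,0.01,0,-0.041,-0.117,0,0,0,0.01],
)

```text
time: 19.58
tcp_pos: [0.4764, -0.1908, 0.1418]
eef_rot: [0.0, 0.929, 0.371, 0.0]
contact_force: [1.4, -2.5, 5.2]
gripper_width: 0.0002
```

```bash
python3 arc.py
```

```text
t 19.5833 tcp [ 0.4764 -0.1908  0.1418] stud in tool xy(cm) [11.7034 -4.1556] F [ 1.4446 -2.5275  5.2305] tang/rad (tool) [-0.6942  2.8284 -5.2298] 0.00015920963862053623
ang 43.58196332386166
```

>>> carry_out(
  steps=[0,-0.033,-0.094,0,0,0,0.008,0,-0.033,-0.094,0,0,0,0.008],
)

```text
time: 19.75
tcp_pos: [0.4746, -0.1899, 0.1418]
eef_rot: [0.0, 0.931, 0.364, 0.0]
contact_force: [1.3, -3.0, 5.4]
gripper_width: -0.0001
```

>>> carry_out(
  steps=[0,-0.033,-0.094,0,0,0,0.008,0,-0.033,-0.094,0,0,0,0.008],
)

```text
time: 19.92
tcp_pos: [0.4728, -0.1889, 0.1418]
eef_rot: [0.0, 0.934, 0.356, 0.0]
contact_force: [0.4, -1.3, 5.0]
gripper_width: 0.0001
```

>>> carry_out(
  steps=[0,-0.033,-0.094,0,0,0,0.008,0,-0.033,-0.094,0,0,0,0.008],
)

```text
time: 20.08
tcp_pos: [0.4711, -0.188, 0.1418]
eef_rot: [0.0, 0.937, 0.349, 0.0]
contact_force: [1.4, -2.2, 5.4]
gripper_width: 0.0002
```

>>> carry_out(
  steps=[0,-0.033,-0.094,0,0,0,0.008,0,-0.033,-0.094,0,0,0,0.008],
)

```text
time: 20.25
tcp_pos: [0.4694, -0.187, 0.1418]
eef_rot: [0.0, 0.94, 0.341, 0.0]
contact_force: [1.3, -1.9, 6.2]
gripper_width: 0.0003
```

>>> carry_out(
  steps=[0,-0.033,-0.094,0,0,0,0.008,0,-0.033,-0.094,0,0,0,0.008],
)

```text
time: 20.42
tcp_pos: [0.4677, -0.1859, 0.1418]
eef_rot: [0.0, 0.943, 0.334, 0.0]
contact_force: [1.2, -2.2, 5.1]
gripper_width: 0.0
```

```bash
python3 arc.py; python3 - <<'E'
from h import *
for n in ('wrist','side','scene'):
    K,T=cam(n); read_camera(n); r=silhouettes(n,'spanner')
    for a in r[:1]:
        ys,xs=np.nonzero(a['region']); w=onplane(K,T,np.c_[xs,ys],.146)[:,:2]; u,s,vt=np.linalg.svd(w-w.mean(0),full_matrices=False); print(n,a['conf'],a['extent'],len(xs),'axis',np.degrees(np.arctan2(vt[0,1],vt[0,0]))%180,w.mean(0), np.ptp((w-w.mean(0))@vt[0]))
E
```

```text
t 20.4167 tcp [ 0.4677 -0.1859  0.1418] stud in tool xy(cm) [11.7064 -4.1524] F [ 1.1945 -2.2331  5.1393] tang/rad (tool) [-0.4753  2.4885 -5.1388] 3.0423257799346747e-05
ang 39.001434280102835
wrist 0.58 [0.0, 1.3, 164.6, 98.4] 6909 axis 99.55398340965928 [ 0.5077 -0.085 ] 0.05424372169809005
side 0.57 [225.8, 152.2, 249.7, 202.0] 381 axis 93.84016260436674 [ 0.5302 -0.0174] 0.24852737248667706
```

>>> carry_out(
  steps=[0,-0.033,-0.094,0,0,0,0.008,0,-0.033,-0.094,0,0,0,0.008],
)

```text
time: 20.88
tcp_pos: [0.4658, -0.1849, 0.1415]
eef_rot: [-0.0, 0.945, 0.326, -0.0]
contact_force: [2.0, -0.6, 4.1]
gripper_width: -0.0001
```

>>> carry_out(
  steps=[0,-0.033,-0.094,0,0,0,0.008,0,-0.033,-0.094,0,0,0,0.008],
)

```text
time: 21.05
tcp_pos: [0.464, -0.1838, 0.1415]
eef_rot: [-0.0, 0.948, 0.318, 0.0]
contact_force: [1.8, -0.3, 4.5]
gripper_width: 0.0
```

>>> carry_out(
  steps=[0,-0.033,-0.094,0,0,0,0.008,0,-0.033,-0.094,0,0,0,0.008],
)

```text
time: 21.22
tcp_pos: [0.4623, -0.1827, 0.1415]
eef_rot: [-0.0, 0.95, 0.311, 0.0]
contact_force: [2.2, -1.8, 3.4]
gripper_width: 0.0001
```

>>> carry_out(
  steps=[0,-0.033,-0.094,0,0,0,0.008,0,-0.033,-0.094,0,0,0,0.008],
)

```text
time: 21.38
tcp_pos: [0.4607, -0.1816, 0.1415]
eef_rot: [-0.0, 0.953, 0.303, 0.0]
contact_force: [2.3, -0.7, 3.6]
gripper_width: -0.0
```

>>> carry_out(
  steps=[0,-0.033,-0.094,0,0,0,0.008,0,-0.033,-0.094,0,0,0,0.008],
)

```text
time: 21.55
tcp_pos: [0.4591, -0.1804, 0.1415]
eef_rot: [-0.0, 0.955, 0.296, -0.0]
contact_force: [2.5, -0.5, 3.1]
gripper_width: 0.0
```

>>> carry_out(
  steps=[0,-0.033,-0.094,0,0,0,0.008,0,-0.033,-0.094,0,0,0,0.008],
)

```text
time: 21.72
tcp_pos: [0.4574, -0.1793, 0.1415]
eef_rot: [0.0, 0.958, 0.288, -0.0]
contact_force: [2.7, -1.1, 3.8]
gripper_width: -0.0001
```

>>> carry_out(
  steps=[0,-0.033,-0.094,0,0,0,0.008,0,-0.033,-0.094,0,0,0,0.008],
)

```text
time: 21.88
tcp_pos: [0.4559, -0.1781, 0.1415]
eef_rot: [-0.0, 0.96, 0.28, -0.0]
contact_force: [1.9, -0.9, 3.2]
gripper_width: 0.0002
```

>>> carry_out(
  steps=[0,-0.033,-0.094,0,0,0,0.008,0,-0.033,-0.094,0,0,0,0.008],
)

```text
time: 22.05
tcp_pos: [0.4543, -0.1768, 0.1415]
eef_rot: [-0.0, 0.962, 0.273, -0.0]
contact_force: [2.7, -1.3, 3.7]
gripper_width: 0.0003
```

```bash
python3 arc.py; cat > sp.py <<'E'
from h import *
for n in ('side',):
    K,T=cam(n); im=read_camera(n); cv2.imwrite(f'pics/{n}3.png',im); r=silhouettes(n,'spanner')
    for a in r[:1]:
        ys,xs=np.nonzero(a['region']); w=onplane(K,T,np.c_[xs,ys],.146)[:,:2]; u,s,vt=np.linalg.svd(w-w.mean(0),full_matrices=False); print(n,a['conf'],a['extent'],len(xs),'axis',np.degrees(np.arctan2(vt[0,1],vt[0,0]))%180,w.mean(0), np.ptp((w-w.mean(0))@vt[0]))
E
python3 sp.py
python3 - <<'E'
import cv2
a=cv2.imread('pics/side3.png')[135:255,190:310]; b=cv2.imread('pics/side2.png')
import sys; sys.path.insert(0,'.')
from h import *
w=read_camera('wrist')
cv2.imwrite('pics/i.png',cv2.hconcat([cv2.resize(a,(350,350),interpolation=3),cv2.resize(w,(450,350),interpolation=3)]))
E
```

```text
t 22.05 tcp [ 0.4543 -0.1768  0.1415] stud in tool xy(cm) [11.7329 -4.1442] F [ 2.6775 -1.3123  3.6646] tang/rad (tool) [ 1.5915  2.5214 -3.6647] 0.0002967554653118354
ang 31.629465108018458
side 0.56 [225.4, 151.4, 249.2, 201.3] 474 axis 91.66614852424613 [ 0.5274 -0.0151] 0.254546870116928
```

>>> carry_out(
  steps=[0,-0.033,-0.094,0,0,0,0.008],
)

```text
time: 22.28
tcp_pos: [0.4536, -0.1763, 0.1414]
eef_rot: [-0.0, 0.963, 0.269, -0.0]
contact_force: [1.5, -1.7, 1.9]
gripper_width: 0.0003
```

>>> carry_out(
  steps=[0,-0.033,-0.094,0,0,0,0.008,0,-0.033,-0.094,0,0,0,0.008],
)

```text
time: 22.45
tcp_pos: [0.452, -0.175, 0.1414]
eef_rot: [-0.0, 0.965, 0.261, -0.0]
contact_force: [1.9, -1.6, 2.3]
gripper_width: 0.0002
```

>>> carry_out(
  steps=[0,-0.033,-0.094,0,0,0,0.008,0,-0.033,-0.094,0,0,0,0.008],
)

```text
time: 22.62
tcp_pos: [0.4505, -0.1736, 0.1415]
eef_rot: [0.0, 0.967, 0.253, -0.0]
contact_force: [1.8, -1.7, 2.2]
gripper_width: 0.0002
```

>>> carry_out(
  steps=[0,-0.033,-0.094,0,0,0,0.008,0,-0.033,-0.094,0,0,0,0.008],
)

```text
time: 22.78
tcp_pos: [0.449, -0.1723, 0.1415]
eef_rot: [-0.0, 0.969, 0.245, -0.0]
contact_force: [1.1, -1.9, 1.1]
gripper_width: -0.0002
```

>>> carry_out(
  steps=[0,-0.033,-0.094,0,0,0,0.008,0,-0.033,-0.094,0,0,0,0.008],
)

```text
time: 22.95
tcp_pos: [0.4475, -0.171, 0.1415]
eef_rot: [0.0, 0.971, 0.238, -0.0]
contact_force: [1.6, -2.5, 1.9]
gripper_width: -0.0
```

>>> carry_out(
  steps=[0,-0.033,-0.094,0,0,0,0.008,0,-0.033,-0.094,0,0,0,0.008],
)

```text
time: 23.12
tcp_pos: [0.4461, -0.1696, 0.1415]
eef_rot: [-0.0, 0.973, 0.23, -0.0]
contact_force: [2.0, -1.9, 1.5]
gripper_width: -0.0002
```

>>> carry_out(
  steps=[0,-0.033,-0.094,0,0,0,0.008,0,-0.033,-0.094,0,0,0,0.008],
)

```text
time: 23.28
tcp_pos: [0.4447, -0.1682, 0.1415]
eef_rot: [0.0, 0.975, 0.222, -0.0]
contact_force: [2.2, -1.3, 1.3]
gripper_width: 0.0
```

>>> carry_out(
  steps=[0,-0.033,-0.094,0,0,0,0.008,0,-0.033,-0.094,0,0,0,0.008],
)

```text
time: 23.45
tcp_pos: [0.4433, -0.1668, 0.1415]
eef_rot: [-0.0, 0.977, 0.214, -0.0]
contact_force: [2.2, -3.0, 1.9]
gripper_width: 0.0
```

>>> carry_out(
  steps=[0,-0.033,-0.094,0,0,0,0.008,0,-0.033,-0.094,0,0,0,0.008],
)

```text
time: 23.62
tcp_pos: [0.4419, -0.1654, 0.1415]
eef_rot: [0.0, 0.978, 0.207, -0.0]
contact_force: [2.0, -1.5, 2.0]
gripper_width: 0.0001
```

>>> carry_out(
  steps=[0,-0.033,-0.094,0,0,0,0.008,0,-0.033,-0.094,0,0,0,0.008],
)

```text
time: 23.78
tcp_pos: [0.4406, -0.1639, 0.1415]
eef_rot: [-0.0, 0.98, 0.199, 0.0]
contact_force: [1.5, -2.2, 2.1]
gripper_width: 0.0001
```

```bash
python3 arc.py; python3 sp.py; python3 - <<'E'
from h import *
w=read_camera('wrist')
a=cv2.imread('pics/side3.png')[135:255,180:300]
cv2.imwrite('pics/i.png',cv2.hconcat([cv2.resize(a,(350,350),interpolation=3),cv2.resize(w,(450,350),interpolation=3)]))
E
```

```text
t 23.7833 tcp [ 0.4406 -0.1639  0.1415] stud in tool xy(cm) [11.7354 -4.1453] F [ 1.4781 -2.2096  2.0909] tang/rad (tool) [ 0.5011  2.6108 -2.0909] 0.00011475499556932142
ang 22.91868457500474
side 0.92 [224.5, 152.7, 253.5, 200.5] 398 axis 94.34056472631916 [ 0.5292 -0.0169] 0.2488470942782487
```

View pics/i.png

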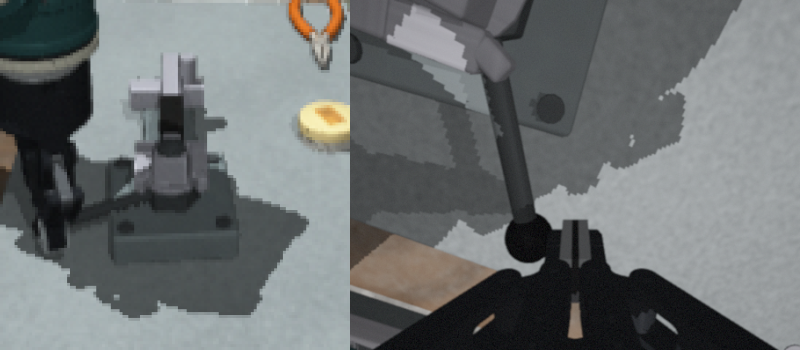

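>>> carry_out(
  steps=[0,-0.033,-0.094,0,0,0,0.008,0,-0.033,-0.094,0,0,0,0.008],
)

```text
time: 24.1
tcp_pos: [0.4393, -0.1625, 0.1415]
eef_rot: [0.0, 0.982, 0.191, 0.0]
contact_force: [2.3, -1.9, 1.8]
gripper_width: 0.0005
```

>>> carry_out(
  steps=[0,-0.033,-0.094,0,0,0,0.008,0,-0.033,-0.094,0,0,0,0.008],
)

```text
time: 24.27
tcp_pos: [0.4379, -0.1609, 0.1415]
eef_rot: [0.0, 0.983, 0.183, 0.0]
contact_force: [1.9, -1.4, 1.3]
gripper_width: 0.0
```

>>> carry_out(
  steps=[0,-0.033,-0.094,0,0,0,0.008,0,-0.033,-0.094,0,0,0,0.008],
)

```text
time: 24.43
tcp_pos: [0.4366, -0.1594, 0.1415]
eef_rot: [0.0, 0.985, 0.175, 0.0]
contact_force: [2.0, -1.1, 1.5]
gripper_width: 0.0
```

>>> carry_out(
  steps=[0,-0.033,-0.094,0,0,0,0.008,0,-0.033,-0.094,0,0,0,0.008],
)

```text
time: 24.6
tcp_pos: [0.4353, -0.1578, 0.1415]
eef_rot: [-0.0, 0.986, 0.167, 0.0]
contact_force: [1.6, -1.0, 1.5]
gripper_width: 0.0001
```

>>> carry_out(
  steps=[0,-0.033,-0.094,0,0,0,0.008,0,-0.033,-0.094,0,0,0,0.008],
)

```text
time: 24.77
tcp_pos: [0.4341, -0.1563, 0.1415]
eef_rot: [0.0, 0.987, 0.159, 0.0]
contact_force: [3.1, -2.0, 0.8]
gripper_width: 0.0002
```

>>> carry_out(
  steps=[0,-0.033,-0.094,0,0,0,0.008,0,-0.033,-0.094,0,0,0,0.008,0,-0.02,-0.058,0,0,0,0.005],
)

```text
time: 25.02
tcp_pos: [0.4328, -0.1545, 0.1417]
eef_rot: [0.001, 0.989, 0.149, 0.0]
contact_force: [5.7, -6.0, 0.1]
gripper_width: 0.0004
```

>>> carry_out(
  steps=[0,-0.012,-0.035,0,0,0,0.003,0,0,0,0,0,0,0,0,0,0,0,0,0,0],
)

```text
time: 25.27
tcp_pos: [0.4326, -0.1543, 0.1416]
eef_rot: [0.001, 0.989, 0.148, 0.0]
contact_force: [4.8, -6.0, 0.5]
gripper_width: 0.0
```

>>> carry_out(
  steps=[0,0,-0.06,0,0,0,0,0,0,0,0,0,0,0,0,0,0,0,0,0,0],
)

```text
time: 25.52
tcp_pos: [0.4324, -0.1539, 0.1416]
eef_rot: [0.001, 0.989, 0.148, 0.0]
contact_force: [5.2, -7.6, -1.0]
gripper_width: -0.0002
```

>>> carry_out(
  steps=[0,0,-0.07,0,0,0,0,0,0,0,0,0,0,0,0,0,0,0,0,0,0,0,0,0,0,0,0,0],
)

```text
time: 25.85
tcp_pos: [0.4322, -0.1534, 0.1417]
eef_rot: [0.001, 0.989, 0.148, 0.0]
contact_force: [4.5, -9.5, -0.1]
gripper_width: -0.0001
```

```bash
python3 arc.py; python3 sp.py
```

```text
t 25.85 tcp [ 0.4322 -0.1534  0.1417] stud in tool xy(cm) [11.7352 -4.093 ] F [ 4.5356 -9.5243 -0.1359] tang/rad (tool) [ 1.5584 10.4331  0.1567] -0.00012109610027859887
ang 16.968785587597633
side 0.85 [224.1, 153.1, 250.8, 201.6] 420 axis 93.64451260052975 [ 0.5289 -0.0179] 0.2484327854031378
```

>>> carry_out(
  steps=[0,0,1.5,0,0,0,0,0,0,1.5,0,0,0,0,0,0,0,-3.2,0,0,0,0,0,0,-3.2,0,0,0,0,0,0,-3.2,0,0,0,0,0,0,-3.2,0,0,0,0,0,0,0,0,0,-0.112,0,0,0,0,0,0,-0.112,0,0,0,0,0,0,-0.112,0,0,0,0,0,0,-0.112,0,0,0,0,0,0,-0.112,0,0,0,0,0,0,-0.112,0,0,0,0,0,0,-0.112,0,0,0,0,0,0,-0.112,0,0,0,0,0,0,-0.112,0,0,0,0,0,0,-0.112,0,0,0,0,0,0,-0.112,0,0,0,0,0,0,-0.112],
)

```text
time: 27.45
tcp_pos: [0.4409, -0.1825, 0.2691]
eef_rot: [-0.001, 0.68, 0.733, -0.0]
contact_force: [-0.0, 0.2, -0.5]
gripper_width: 0.0004
```

>>> carry_out(
  steps=[6,3.42,1.98,0,0,0,0,6,3.42,1.98,0,0,0,0,6,3.42,1.98,0,0,0,0,6,3.42,1.98,0,0,0,0,6,3.42,1.98,0,0,0,0,6,0,0,0,0,0,0,6,0,0,0,0,0,0,6,0,0,0,0,0,0],
)

```text
time: 28.12
tcp_pos: [0.5278, -0.0047, 0.269]
eef_rot: [-0.0, 0.682, 0.731, -0.0]
contact_force: [-0.8, -0.6, 0.1]
gripper_width: 0.0602
```

```bash
python3 snap.py 9 spanner; python3 - <<'E'
from h import *
d=np.load('w9.npz'); K=d['K']; W=tcp(); T=np.linalg.inv(W)@d['T']; Z=W[2,3]
im=cv2.imread('pics/w9.png'); m=(im.max(2)<45); m[270:]=0; m[:,:180]=0; m[:,340:]=0
n,lab,st,ce=cv2.connectedComponentsWithStats(m.astype(np.uint8)); 
for i in (np.argsort(-st[1:,4])[:3]+1):
    ys,xs=np.nonzero(lab==i); w=onplane(K,T,np.c_[xs,ys],Z-.163); r=cv2.minAreaRect((w[:,:2]*1000).astype(np.float32)); print(st[i],'tool mm',r)
r=silhouettes('wrist','spanner')
if r:
    ys,xs=np.nonzero(r[0]['region']); k=ys<140
    w=onplane(K,T,np.c_[xs,ys][k],Z-.153)[:,:2]; u,s,vt=np.linalg.svd(w-w.mean(0),full_matrices=False); print('handle axis in tool deg',np.degrees(np.arctan2(vt[0,1],vt[0,0])),w.mean(0)*1000)
E
```

```text
28.1667 [ 0.5278 -0.0047  0.269 ] ang 94.01623168711438 [-0.3937 -0.1616 -0.6149] 0.0599773143550821
  spanner [(0.8, [214.0, 0.0, 297.0, 304.0])]
[ 242  153   30   76 2063] tool mm ((3.6056556701660156, 2.392817497253418), (57.15201950073242, 21.18112564086914), 0.629801332950592)
[321 247  15  23 233] tool mm ((-50.705787658691406, 57.89722442626953), (10.955025672912598, 20.026926040649414), 86.26106262207031)
[180 247  12  23 214] tool mm ((-51.00788879394531, -52.62767791748047), (19.833026885986328, 8.60904598236084), 3.448779582977295)
handle axis in tool deg -179.24495845329142 [86.883   2.9564]
```

>>> carry_out(
  steps=[6,0.1,0.05,3.5,0,0,0.012,6,0,0,3.5,0,0,0,6,0,0,2.0,0,0,0,6,0,0,0.95,0,0,0,6,0,0,0,0,0,0,4,0,0,0,0,0,0,3,0,0,0,0,0,0,1.5,0,0,0,0,0,0,1.5,0,0,0,0,0,0,1.5,0,0,0,0,0,0,1.5,0,0,0,0,0,0,1.5,0,0,0,0,0,0,1.5,0,0,0,0,0,0],
  squeeze=60,
)

```text
time: 29.35
tcp_pos: [0.5281, -0.0031, 0.172]
eef_rot: [0.001, 0.686, 0.727, 0.0]
contact_force: [-8.7, -1.4, 9.8]
gripper_width: 0.0204
```

>>> carry_out(
  steps=[1.5,0,-0.12,-0.1,0,0,-0.015,1.5,0,-0.11,-0.05,0,0,-0.015,1.5,0,0,0,0,0,0,1.5,0.3,0,0,0,0,0,1.5,0.4,0,0,0,0,0,1.5,0,0,0,0,0,0],
)

```text
time: 29.85
tcp_pos: [0.5254, 0.0042, 0.1721]
eef_rot: [0.0, 0.675, 0.738, 0.0]
contact_force: [-1.4, -0.4, 3.5]
gripper_width: 0.0197
```

>>> carry_out(
  steps=[1.5,0.2,0,-0.1,0,0,0,1.5,0.5,0,-0.05,0,0,0,1.5,0,0,0,0,0,0],
)

```text
time: 30.1
tcp_pos: [0.5244, 0.0116, 0.1729]
eef_rot: [-0.0, 0.675, 0.738, 0.0]
contact_force: [-0.4, 0.3, -2.5]
gripper_width: 0.0204
```

>>> carry_out(
  steps=[1.5,0.8,0,0,0,0,0,1.5,0.8,0,0,0,0,0,1.5,1.0,0,0,0,0,0,1.5,1.0,0,0,0,0,0,1.5,1.0,0,0,0,0,0,1.5,0,0,-2,0,0,0,1.5,0,0,-3,0,0,0,1.5,0,0,-2.5,0,0,0,1.5,3.32,0.33,0,0,0,0,1.5,3.32,0.33,0,0,0,0,1.5,3.32,0.33,0,0,0,0,1.5,3.32,0.33,0,0,0,0,1.5,3.32,0.33,0,0,0,0],
)

```text
time: 31.18
tcp_pos: [0.5216, 0.2259, 0.2481]
eef_rot: [0.0, 0.675, 0.738, 0.0]
contact_force: [0.7, -0.3, -2.8]
gripper_width: 0.0204
```

>>> carry_out(
  steps=[1.5,0,0,0,0,0,-0.118,1.5,0,0,0,0,0,-0.118,1.5,0,0,0,0,0,-0.118,1.5,0,0,0,0,0,-0.118,1.5,0,0,0,0,0,-0.118,1.5,0,0,0,0,0,-0.118,1.5,0,0,0,0,0,-0.118,1.5,0,0,0,0,0,-0.118,1.5,0,0,0,0,0,-0.118,1.5,0,0,0,0,0,-0.118,1.5,0,0,4.0,0,0,0,1.5,0,0,4.0,0,0,0,1.5,0,0,2.0,0,0,0,1.5,0,0,0,0,0,0,1.5,0,0,0,0,0,0],
)

```text
time: 32.43
tcp_pos: [0.5218, 0.224, 0.1479]
eef_rot: [-0.001, 0.151, 0.989, -0.0]
contact_force: [0.2, -0.4, -1.7]
gripper_width: 0.0204
```

>>> carry_out(
  steps=[1.5,0,0,1.5,0,0,0,1.5,0,0,1.0,0,0,0,1.5,0,0,0.3,0,0,0,1.5,0,0,0.15,0,0,0,1.5,0,0,0,0,0,0],
)

```text
time: 32.85
tcp_pos: [0.5225, 0.2237, 0.1192]
eef_rot: [0.0, 0.151, 0.989, 0.0]
contact_force: [-0.3, -0.3, -2.2]
gripper_width: 0.0203
```

Lower the last millimetres, release and lift clear.

>>> carry_out(
  steps=[1.5,0,0,0.12,0,0,0,1.5,0,0,0.1,0,0,0,1.5,0,0,0,0,0,0,2.5,0,0,0,0,0,0,3,0,0,0,0,0,0,5,0,0,0,0,0,0,7,0,0,0,0,0,0,7,0,0,0,0,0,0,7,0,0,0,0,0,0,7,0,0,-1.5,0,0,0,7,0,0,-4,0,0,0,7,0,0,-4,0,0,0,7,0,0,-4,0,0,0,7,0,0,0,0,0,0,7,0,0,0,0,0,0],
)

```text
time: 34.1
tcp_pos: [0.5229, 0.2238, 0.2541]
eef_rot: [0.002, 0.151, 0.989, 0.001]
contact_force: [-0.7, -0.3, -0.9]
gripper_width: 0.0699
```

```bash
python3 snap.py 10 spanner; python3 - <<'E'
from h import *
for n in ('scene','side'):
    K,T=cam(n); im=read_camera(n); cv2.imwrite(f'pics/{n}9.png',im)
    for t in ('spanner','flux_tin','solder_spool','lever_knob','jack_stud'):
        print(n,t,[(round(a['conf'],2),np.round(a['extent']).tolist()) for a in look_for(n,t)[:1]])
    # knob: dark blob near predicted lever end
    m=(im.max(2)<40).astype(np.uint8); P=[.5325-.117,-.080-.02,.127]; u=proj(K,T,P)[0]; print('pred',u)
    nn,lab,st,ce=cv2.connectedComponentsWithStats(m)
    for i in range(1,nn):
        if st[i,4]>15 and np.hypot(*(ce[i]-u))<45: print('  dark',st[i],ce[i],onplane(K,T,ce[i],.127))
K,T=cam('wrist'); read_camera('wrist'); r=silhouettes('wrist','spanner')
ys,xs=np.nonzero(r[0]['region']); w=onplane(K,T,np.c_[xs,ys],.095)[:,:2]; u,s,vt=np.linalg.svd(w-w.mean(0),full_matrices=False); print('spanner axis',np.degrees(np.arctan2(vt[0,1],vt[0,0])),w.mean(0),np.ptp((w-w.mean(0))@vt[0]))
E
```

```text
34.15 [0.5229 0.2238 0.2541] ang 162.65239359361462 [ 0.279  -0.4386 -0.8212] 0.07018101766160229
  spanner [(0.77, [220.0, 12.0, 294.0, 277.0])]
scene spanner [(0.7, [160.0, 145.0, 239.0, 162.0])]
scene flux_tin [(0.58, [266.0, 154.0, 285.0, 176.0])]
scene solder_spool [(0.58, [358.0, 257.0, 390.0, 296.0])]
scene lever_knob [(0.78, [214.0, 212.0, 261.0, 250.0])]
scene jack_stud [(0.66, [218.0, 195.0, 258.0, 249.0])]
pred [210.0918 234.4922]
  dark [217 239  11  10  78] [222.0641 243.4103] [[ 0.4302 -0.1368  0.127 ]]
side spanner [(0.64, [203.0, 146.0, 272.0, 166.0])]
side flux_tin [(0.73, [281.0, 168.0, 307.0, 187.0])]
side solder_spool [(0.71, [299.0, 268.0, 331.0, 310.0])]
side lever_knob [(0.56, [190.0, 199.0, 250.0, 216.0])]
side jack_stud [(0.69, [190.0, 184.0, 250.0, 218.0])]
pred [192.3903 202.0832]
  dark [191 207  10   9  75] [195.36 210.88] [[ 0.4287 -0.1364  0.127 ]]
spanner axis -17.475229091194056 [0.5183 0.226 ] 0.23224088802992898
```

```bash
python3 -c "
from station import *
job_done(); print(get_obs()['time'])"
```

```text
the job is handed in; nothing more can be done
the job is handed in; nothing more can be done
```

The job is handed in at about 34 s. The nut came up solid and was pressed there at 10.4 N. The spanner was on the square with its handle beside the peg throughout the tightening. It now lies flat on the board near where it started, clear of the jack.

**Last checks:**
- **Nut:** the lever drag stayed around 2.5 N, then rose steadily until it held firm. The lever knob now stands at about -151°, some 1.4 rad clockwise from its start, and both fixed cameras agree on its position.
- **Stud held:** during tightening the spanner's angle held at about 92–94° (it was placed at 97°), so it bore on the peg as intended.
- **Spanner:** the wrist camera shows it lying at its original angle and place, and the gripper is open 0.25 m above the table, touching nothing.
- **Bystanders:** the tin and spool were found within about 3 pixels of where they started.

**What did not fully agree:**
- When I re-gripped the spanner there was about 9 N of side force, which vanished when I eased the spanner back off the peg.
- The knob's final angle is a few degrees less than I estimated during the push. I take this as the stud and nut moving back together, or as error in my guess of the finger thickness. I did not measure the stud's own angle afterwards.

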